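# Load the lap carrier and lock it

### The arm

A 6-joint arm with a two-finger parallel gripper is mounted at the origin on a cart in front of the work surface, level with it; the furniture and walls round the work are solid. World frame = base frame: x ahead of the robot, y to its left, z up, the work surface at z = 0. Lengths are in m, angles in rad, forces in N, time in s.
With the tool pointing down it reaches from about 0.3 to 0.825 m from the base axis. Payload 5.4 kg.
Tool frame: the origin (TCP) lies midway between the tips of the shut fingers; the grasp point (between the pads) lies 19 mm behind it; z points along the fingers, y is the line along which they close (so a half turn about z gives the same grasp; the last joint's range is limited). The gripper opens to 92 mm and grips with 3 to 60 N. Pads are 20 mm wide; open, the fingers measure 128 mm over their backs; the gripper's body (75 mm by 189 mm) begins 69 mm behind the grasp point.
Start: joints at [-1.468, 0.158, 1.597, -0, 1.386, -0.21], TCP at [0.177, -0.547, 0.215] pointing down, gripper open.
Joint ranges: [-2.91, 2.91], [-0.94, 2.29], [0.18, 2.7], [-1.29, 4.43], [0.17, 2.64], [-3, 3]. Speed limits (rad/s): [2.57, 2.57, 3.14, 3.14, 3.14, 3.14].

### API

Orientations are given as a unit quaternion [w, x, y, z].
In Python, from bench import read_state, get_image, camera_info, hand_in gives the robot as it stands.
- The arm moves only by the tool servo_tool, never from a script. Its argument "plan" is a list of rows, each a list of 4 numbers: the shift along the world's x, y, z in m, then the turn about the world's z in degrees. A call has 1 to 12 rows; each row is the pose to reach, as a shift and turn from the pose commanded when the call began; what a row does not reach only later rows make up. A row lasts 1/12 s, in which the tool goes at most 41.7 mm and 7.16 degrees, less where a joint would pass 70% of its speed; a pose out of reach is approached as far as the arm can. A call with a gripper value outside its range is refused whole. "grip" is the opening, from 0 (shut) to 1 (fully open), set as the call begins (left out, the last holds). The fingers move at their own pace and stop on an object; the grip force is fixed at half the most. Time passes only in rows, so rows that repeat a pose let the fingers close. It gives the time, the measured TCP pose, the force, the opening and the grip force at its end, in the units of the state.
- read_state(): the state, without advancing time (a new reading comes with each control period).
- get_image(name): name is "side" or "top" or "wrist"; returns (picture, depth): 400x640x3 uint8, red, green, blue; 400x640 float32, m along the optical axis (not along the pixel's ray), 0 where there is no reading.
- camera_info(name): a dict with "camera_matrix" (3x3 intrinsics, pixels), "origin" and "orientation" of the camera in the world. Camera axes: x right, y up, looking along -z (the intrinsics and any distortion apply to the point x, -y, -z); pixel columns grow to the right and rows downward; lengths in m; the calibration is good to about 2 mm. A picture is of the moment at which its call begins: read the wrist's pose just before it. camera_info takes no time and is no camera call; for the wrist camera it gives the pose at the moment of the call.
- hand_in(): hands the job in; it is judged then, once.
The state is a dict: "time": time; "joint_positions": joint angles; "joint_vel": joint speeds; "effort": joint torques, N m; "tcp_pos": TCP position; "eef_rot": TCP orientation; "force": force on the tool from outside, world axes, zero at the start; "wrist_torque": the same for the moment, N m; "grip_width": opening from 0.0 (shut) to 1.0 (fully open); "grip_force": force on a finger pad.
Only numpy, scipy, OpenCV 4.12 (cv2) and the standard library are available. Lean on these libraries where they do the work, as an engineer would, in place of code of your own. Each camera call takes 0.05 s, during which the arm holds its last target. There are 200 camera calls.

### The job

Put the two polishing laps, drying on their wooden wedges, back into the lap carrier: slide the thick copper lap into the lower slot and the thin steel lap into the upper slot, each flat and back against the two brass pillars. Then take the tapered lock pin with the red knob from its keeper tube and guide it gently, without dropping it, down through the top plate and the bores of both laps until its collar rests on the top plate. Leave the other tools on the bench where they lie.

Things in the scene. Friction and masses are not known exactly. Their poses are not given: they have to be found in the camera images.
- lap_copper_mid (a point): Centre of the thick copper lap, half-way through it: copper disc, diameter 64 mm, 12 mm thick, 0.32 kg, 13.6 mm bore. It leans at 35 degrees on one of two fixed wooden wedges (36 mm wide, so it overhangs 14 mm each side), its upper face turned up and to the wedge's front; this point is 49 mm above the bench. z is the disc's axis out of the upper face; x points up the slope, y across it.
- lap_steel_mid (a point): Centre of the thin steel lap, half-way through it: steel disc with a dark upper face, diameter 64 mm, 6 mm thick, 0.15 kg, 13.6 mm bore. It leans in the same way on the other wedge; this point is 46 mm above the bench. Which lap is on the nearer wedge varies. z is the disc's axis out of the upper face; x points up the slope, y across it.
- wedge_a_face (a point): Point of a wedge's slope under the lap's centre, 44 mm above the bench; z square to the slope, x up it (35 degrees), y across. Two brass pins (5 mm thick, 9 mm proud) at x = -33, y = +-11 mm stop the lap from below. Grasp a lap by its rim across y, with the tool square to the slope, that is leaning 35 degrees, so that it hangs level when the tool is upright.
- wedge_b_face (a point): The same point of the other, like wedge.
- lap_carrier: Lap carrier, fixed. Origin on the bench under the slot axis; its +x points from the open front to the back (laps go in along +x), +y to its left, z up. Base: x -36 to 60, y -54 to 54 mm, top at z = 10. Three 6 mm plates with tongues 40 mm wide (y -20 to 20), round front edge at x = -21, widening behind x = 23; a lap overhangs by 12 mm each side, so fingers on its rim pass beside them.
- slot_low (a point): Centre of the lower shelf's upper face (carrier frame 0, 0, 36 mm), where the underside of the copper lap's centre rests when home; axes as the carrier's. The slot is 17 mm high (z = 36 to 53 mm). Two brass pillars, 8 mm thick, at x = 29.5, y = +-20.6 mm stop and centre a lap when its centre is on the slot axis (x = 0, y = 0).
- slot_high (a point): Centre of the upper shelf's upper face (carrier frame 0, 0, 59 mm), where the underside of the steel lap's centre rests when home; axes as the carrier's. The slot is 11 mm high (z = 59 to 70 mm, under the top plate); the same two pillars stop the lap.
- pin_seat (a point): Centre of the 14.5 mm hole in the top plate, at its upper face (carrier frame 0, 0, 76 mm); axes as the carrier's. The two shelves below have 19 mm holes on the same axis. Behind the plates stand a back plate (x 39 to 43 mm, 84 mm high) and two uprights with a wooden carrying bar (x 41 to 59 mm, y -39 to 39, up to 142 mm high).
- pin_knob (a point): Centre of the lock pin's red knob, 22 mm diameter, 24 mm high, grasped from above. The upright pin is 98 mm long, 0.12 kg: its 5 mm tip lies 86 mm below this point and tapers over 36 mm to a 12 mm shank; a 22 mm collar (underside 24 mm below this point) rests at the start on the rim of its keeper: a fixed upright tube, 24 mm wide, 76 mm high, on a round foot.
- pin_collar (a point): Centre of the underside of the pin's collar, 24 mm below the knob's centre and 62 mm above the tip; it is at pin_seat when the pin is home. z is the pin's axis, up.
- lock_pin: The lock pin; origin at its tip, z up along it to the knob.
- spirit_lamp: Glass spirit lamp, 69 mm wide, 74 mm high, loose bystander; origin under its centre.
- tweezers_b: Steel tweezers, 124 mm long along y, loose bystander; origin at the middle, on the bench.
- loupe: Folding loupe, 25 x 50 mm, 21 mm high, loose bystander; origin at the middle, on the bench.
- graver: Graver with a wooden handle, 125 mm long along y, loose bystander; origin at the middle, on the bench.
Mind the look-alikes: they are no part of the job. Of the things that look like the part that bears lap_steel_mid, the larger one is meant.

How it is judged:
On the way, in this order (a step that is already met when the one before it is completed fails the run):
1. the copper lap lies flat on the lower shelf and the steel lap flat on the upper shelf, each within 7 mm of home (horizontal distance between lap_copper_mid and slot_low below 0.007 m and z of lap_copper_mid in the frame of slot_low between 0.004 and 0.008 m and angle between each of lap_copper_mid, lap_steel_mid's own z axis and vertical below 0.06 rad and horizontal distance between lap_steel_mid and slot_high below 0.007 m and z of lap_steel_mid in the frame of slot_high between 0.001 and 0.005 m), for 0.2 s.
2. the lock pin stands in the top plate with its collar down, through both laps (z of pin_collar in the frame of pin_seat between -0.002 and 0.003 m and horizontal distance between pin_collar and pin_seat below 0.003 m and angle between pin_collar's own z axis and vertical below 0.06 rad), for 0.2 s.
At the end, for the whole second after the job is handed in: Copper lap flat in the lower slot, steel lap flat in the upper, each within 4 mm of the slot axis and 2 mm of its resting height; lock pin upright (3.4 degrees) through top plate and both laps, its collar within 3 mm of the plate and of the hole's centre (all of step 2 and horizontal distance between lap_copper_mid and slot_low below 0.004 m and z of lap_copper_mid in the frame of slot_low between 0.004 and 0.008 m and angle between each of lap_copper_mid, lap_steel_mid's own z axis and vertical below 0.06 rad and horizontal distance between lap_steel_mid and slot_high below 0.004 m and z of lap_steel_mid in the frame of slot_high between 0.001 and 0.005 m); the robot touches nothing.
It fails at once if a bystander (spirit lamp, tweezers, loupe, graver) is shifted by more than 30 mm (distance of any of spirit_lamp, tweezers_b, loupe, graver from where it was at the start of the episode above 0.03 m).
It fails at once if the lock pin is dropped: it goes faster than 0.5 m/s over or in the carrier's hole (horizontal distance between pin_collar and pin_seat below 0.01 m and z of pin_collar in the frame of pin_seat below 0.06 m and linear speed of lock_pin above 0.5 m/s).
It also fails if it takes over 64 s, if anything falls off the work surface, if the arm or the gripper's body presses on something with over 40 N, if the wrist force passes 120 N, or if a joint passes its speed limit or range.

## Working session

There is one attempt and no reset: what is moved stays moved. The work goes in short steps, Python scripts to look and compute and a tool call to move; the robot and the scene stay as the last step left them, time stands still between calls to the robot, and variables do not carry over. Pictures are saved under pics/ and viewed, at most 10 in all, crops included, and the job is handed in when it is done.

Besides the shell and the picture viewer there is one more tool, called after ">>>" in YAML: its name, and indented under it one key for each argument. servo_tool: Moves the arm, as the interface text tells. Its arguments: {"type":"object","properties":{"plan":{"type":"array","items":{"type":"array","items":{"type":"number"}}},"grip":{"type":"number"}},"required":["plan"]}

```bash
mkdir -p pics; cat > h.py <<'E'
import numpy as np, cv2
from scipy.spatial.transform import Rotation as R
from bench import *
def cam(n):
    c=camera_info(n); o=np.array(c["orientation"]); 
    return np.array(c["camera_matrix"]),np.array(c["origin"]),R.from_quat(o[[1,2,3,0]]).as_matrix(),c
def grab(n):
    K,o,M,c=cam(n); im,d=get_image(n)
    cv2.imwrite(f"pics/{n}_raw.png",im[:,:,::-1]); np.savez(f"/tmp/{n}.npz",im=im,d=d,K=K,o=o,M=M); return im,d
def load(n): return np.load(f"/tmp/{n}.npz")
def cloud(n):
    z=load(n); d=z["d"]; v,u=np.mgrid[:400,:640]; K=z["K"]
    p=np.stack([(u-K[0,2])/K[0,0]*d,-(v-K[1,2])/K[1,1]*d,-d],-1)
    return p@z["M"].T+z["o"]
def proj(n,P):
    z=load(n); q=(np.atleast_2d(P)-z["o"])@z["M"]; K=z["K"]
    return np.c_[K[0,2]+K[0,0]*q[:,0]/-q[:,2],K[1,2]+K[1,1]*q[:,1]/q[:,2]]
E
python3 - <<'E'
from h import *
s=read_state(); print(s["time"],s["tcp_pos"],s["eef_rot"],s["force"])
for n in["side","top"]:
    im,d=grab(n); z=load(n); print(n,z["K"].tolist(),z["o"],z["M"].round(3).tolist(),{k:v for k,v in cam(n)[3].items() if k not in("camera_matrix","origin","orientation")})
E
```

```text
0.0 [ 0.17685079 -0.54647679  0.21363482] [-9.30057036e-04  9.87795257e-01  1.55755141e-01  4.27177129e-05] [-0.65920976  0.72592967 -0.57156868]
side [[396.35547718476806, 0.0, 326.11876086943596], [0.0, 396.35547718476806, 196.40045243813802], [0.0, 0.0, 1.0]] [0.49773968 0.90658717 0.59941454] [[-1.0, 0.02, 0.013], [-0.001, -0.575, 0.819], [0.024, 0.818, 0.574]] {}
top [[446.9308059506093, 0.0, 311.3321397611011], [0.0, 446.9308059506093, 198.34641584540606], [0.0, 0.0, 1.0]] [0.31431799 0.15817165 1.23996073] [[-0.02, 0.986, -0.164], [-1.0, -0.022, -0.007], [-0.01, 0.164, 0.986]] {}
```

View pics/top_raw.png

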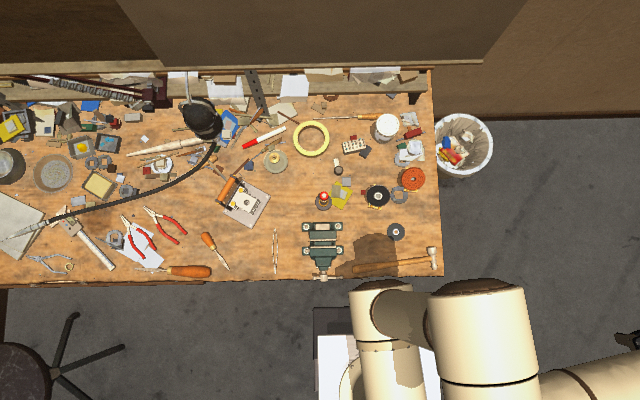

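View pics/side_raw.png

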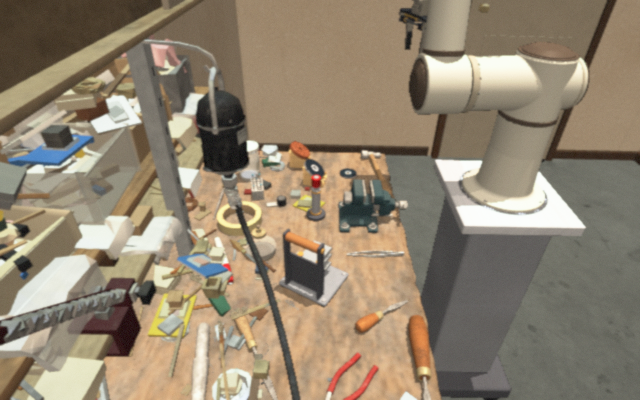

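```bash
python3 - <<'E'
from h import *
im=load("top")["im"][:,:,::-1]
a=cv2.resize(im[155:245,340:440],None,fx=5,fy=5,interpolation=cv2.INTER_CUBIC)
b=cv2.resize(im[165:235,205:280],None,fx=4,fy=4,interpolation=cv2.INTER_CUBIC)
b=cv2.copyMakeBorder(b,0,450-280,0,0,cv2.BORDER_CONSTANT)
cv2.imwrite("pics/c1.png",np.hstack([a,b]))
P=cloud("top")
for u,v in[(413,179),(377,196),(396,231),(324,194),(243,200),(405,172),(421,172),(405,186),(421,186)]: print(u,v,P[v,u].round(3))
for n in ["top"]:
  for nm,(u,v) in dict(cu=(413,179),st=(377,196)).items():
    q=P[v-14:v+15,u-14:u+15].reshape(-1,3); k=(q[:,2]>.02)&(q[:,2]<.1); print(nm,k.sum(),q[k].mean(0).round(4))
    q=q[k]; c=q.mean(0); _,_,V=np.linalg.svd(q-c); print(V[2].round(3), q.min(0),q.max(0))
E
```

```text
413 179 [ 0.561 -0.111  0.046]
377 196 [ 0.516 -0.012  0.044]
396 231 [ 0.424 -0.066  0.003]
324 194 [0.513 0.133 0.113]
243 200 [0.508 0.347 0.076]
405 172 [ 0.576 -0.087  0.064]
421 172 [ 0.575 -0.129  0.066]
405 186 [ 0.542 -0.089  0.043]
421 186 [ 0.541 -0.132  0.044]
cu 459 [ 0.56   -0.1082  0.0548]
[-0.575  0.05   0.816] [ 0.5323332  -0.13992887  0.02025605] [ 0.59173898 -0.07809197  0.07585466]
st 446 [ 0.5156 -0.0129  0.0492]
[-0.575  0.137  0.806] [ 0.48368473 -0.04344213  0.02016333] [0.54776558 0.01802645 0.06945502]
```

View pics/c1.png

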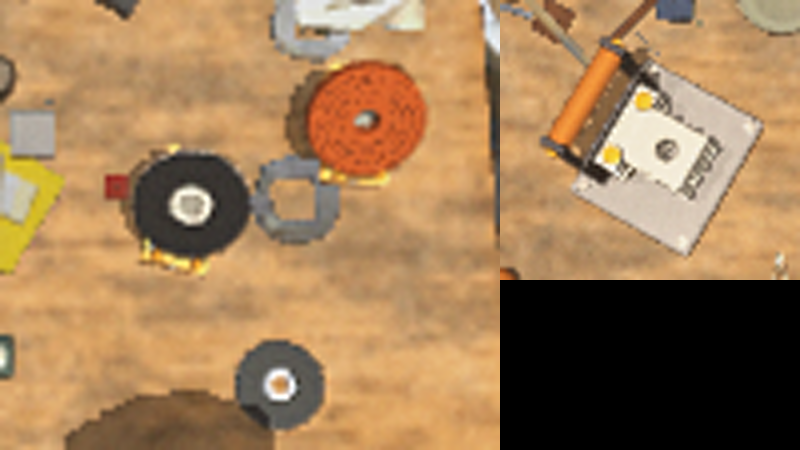

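```bash
python3 - <<'E'
from h import *
K,o,M,c=cam("wrist"); s=read_state(); print(K[0],o-s["tcp_pos"],M.round(3).tolist())
P=cloud("top").reshape(-1,3)
k=(abs(P[:,0]-.508)<.09)&(abs(P[:,1]-.347)<.09)
for lo,hi in[(.07,.082),(.005,.015),(.12,.15)]:
    q=P[k&(P[:,2]>lo)&(P[:,2]<hi)][:,:2]; print(lo,len(q),q.mean(0).round(4),cv2.minAreaRect(q.astype(np.float32)*1000))
k=(abs(P[:,0]-.51)<.03)&(abs(P[:,1]-.133)<.03)&(P[:,2]>.085)
q=P[k];print("pin",len(q),q.mean(0),q.min(0),q.max(0))
E
```

```text
[284.95772801   0.         313.07940979] [0.06384584 0.02026582 0.1700854 ] [[0.308, 0.925, 0.224], [-0.951, 0.3, 0.071], [-0.002, -0.235, 0.972]]
0.07 381 [0.5083 0.3494] ((509.4476318359375, 350.0292053222656), (71.70298767089844, 76.1921615600586), 61.53256607055664)
0.005 927 [0.5043 0.3396] ((507.7549133300781, 347.2763671875), (179.77194213867188, 179.2810516357422), 89.69187927246094)
0.12 236 [0.5265 0.3802] ((541.13623046875, 409.9786376953125), (89.21055603027344, 82.2060775756836), 63.97346115112305)
pin 66 [0.50783797 0.13368317 0.1116722 ] [0.49853384 0.12267868 0.09488203] [0.51809458 0.14363908 0.1179301 ]
```

>>> servo_tool:
  plan:
    - [0.03, 0.06, 0, -2]
    - [0.07, 0.11, 0, -5]
    - [0.1, 0.16, 0, -8]
    - [0.13, 0.21, 0, -11]
    - [0.16, 0.25, 0, -13]
    - [0.18, 0.29, 0, -15]
    - [0.21, 0.33, 0, -17]
    - [0.24, 0.37, 0, -19]
    - [0.26, 0.41, -0.01, -21]
    - [0.29, 0.45, -0.02, -22]
    - [0.31, 0.487, -0.03, -22]
    - [0.31, 0.487, -0.03, -22]
  grip: 1

```text
time: 1.1
tcp_pos: [0.4455, -0.1247, 0.1955]
eef_rot: [0.0, 0.999, -0.036, 0.0]
force: [1.1, -0.8, 0.1]
grip_width: 1.002
grip_force: 0.0
```

```bash
python3 - <<'E'
from h import *
s=read_state(); print(s["time"],s["tcp_pos"],s["eef_rot"],s["force"],s["joint_positions"])
im,d=grab("wrist")
P=cloud("wrist").reshape(-1,3)
for nm,c in dict(cu=(.562,-.109),st=(.516,-.013)).items():
    k=(np.hypot(P[:,0]-c[0],P[:,1]-c[1])<.042)&(P[:,2]>.018)&(P[:,2]<.1); q=P[k]
    x=q
    for _ in range(6):
        m=x.mean(0); V=np.linalg.svd(x-m,full_matrices=False)[2]; n=V[2]*np.sign(V[2][2]); x=q[abs((q-m)@n)<.0025]
    # circle in plane
    e1=np.cross([0,0,1],n);e1/=np.linalg.norm(e1);e2=np.cross(n,e1)
    uv=np.c_[(x-m)@e1,(x-m)@e2].astype(np.float32)
    (cx,cy),r=cv2.minEnclosingCircle(uv)
    top=m+cx*e1+cy*e2; t=.012 if nm=="cu" else .006
    print(nm,len(x),"n",n.round(3),"uphill",np.degrees(np.arctan2(-n[1],-n[0])),"r",r,"top",top.round(4),"mid",(top-n*t/2).round(4), "mean",(m-n*t/2).round(4))
E
```

```text
1.1 [ 0.44545814 -0.12465861  0.19548771] [ 9.93122257e-05  9.99365597e-01 -3.56141838e-02  1.51782451e-04] [ 1.12465434 -0.846875    0.0624257 ] [-5.35039649e-01 -1.25965580e-01  1.92327367e+00 -2.97453162e-05
  1.34392295e+00  1.10700680e+00]
cu 2849 n [-0.57   0.019  0.822] uphill -1.8718720860047198 r 0.0332450196146965 top [ 0.5584 -0.1087  0.0532] mid [ 0.5618 -0.1089  0.0483] mean [ 0.5649 -0.1094  0.0504]
st 2198 n [-0.553  0.127  0.823] uphill -12.957215544844676 r 0.03474973887205124 top [ 0.5148 -0.0143  0.0479] mid [ 0.5164 -0.0146  0.0454] mean [ 0.5201 -0.014   0.0478]
```

View pics/wrist_raw.png

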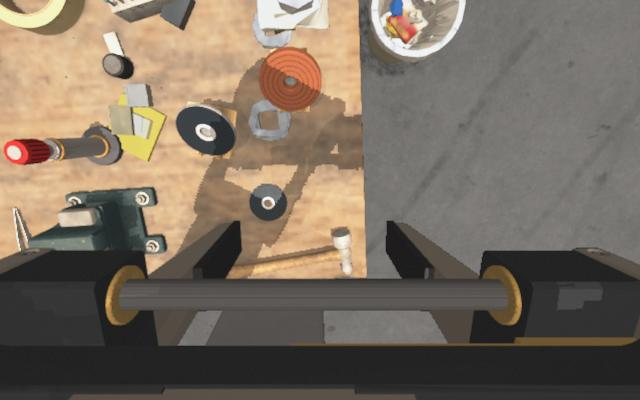

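>>> servo_tool:
  plan:
    - [0, 0, 0, 0]
    - [0, 0, 0, 0]

```text
time: 1.32
tcp_pos: [0.4447, -0.126, 0.1953]
eef_rot: [-0.0, 0.999, -0.035, -0.001]
force: [-0.2, -0.6, -0.0]
grip_width: 1.001
grip_force: 0.0
```

>>> servo_tool:
  plan:
    - [0.03, 0.005, -0.02, 0]
    - [0.065, 0.01, -0.05, 0]
    - [0.1, 0.015, -0.08, 0]
    - [0.117, 0.017, -0.1, 0]
    - [0.117, 0.017, -0.1, 0]
    - [0.117, 0.017, -0.125, 0]
    - [0.117, 0.017, -0.15, 0]
    - [0.117, 0.017, -0.165, 0]
    - [0.117, 0.017, -0.165, 0]
    - [0.117, 0.017, -0.165, 0]

```text
time: 2.15
tcp_pos: [0.5611, -0.1111, 0.0312]
eef_rot: [-0.0, 0.999, -0.037, -0.0]
force: [-0.5, 0.1, 0.2]
grip_width: 0.998
grip_force: 0.0
```

>>> servo_tool:
  plan:
    - [0.001, 0.002, -0.001, 0]
    - [0.001, 0.002, -0.001, 0]
    - [0.001, 0.002, -0.001, 0]
    - [0.001, 0.002, -0.001, 0]
    - [0.001, 0.002, -0.001, 0]
    - [0.001, 0.002, -0.001, 0]
  grip: 0

```text
time: 2.65
tcp_pos: [0.5637, -0.1088, 0.031]
eef_rot: [0.001, 0.999, -0.035, 0.001]
force: [-0.6, -3.9, 4.9]
grip_width: 0.685
grip_force: 30.0
```

>>> servo_tool:
  plan:
    - [0, 0, 0.03, 0]
    - [0, 0, 0.07, 0]
    - [0, 0.01, 0.11, 3]
    - [-0.01, 0.04, 0.15, 9]
    - [-0.02, 0.08, 0.18, 15]
    - [-0.03, 0.12, 0.2, 21]
    - [-0.04, 0.16, 0.22, 27]
    - [-0.05, 0.2, 0.22, 33]
    - [-0.06, 0.24, 0.22, 39]
    - [-0.07, 0.28, 0.22, 45]
    - [-0.08, 0.32, 0.22, 51]
    - [-0.085, 0.36, 0.22, 57]

```text
time: 3.65
tcp_pos: [0.4792, 0.2337, 0.2488]
eef_rot: [-0.001, 0.894, 0.448, -0.001]
force: [1.1, -0.2, -3.0]
grip_width: 0.688
grip_force: 30.0
```

>>> servo_tool:
  plan:
    - [-0.003, 0.02, 0, 4]
    - [-0.005, 0.035, 0, 7]
    - [-0.005, 0.035, 0, 7]
    - [-0.005, 0.035, 0, 7]

```text
time: 3.98
tcp_pos: [0.4753, 0.267, 0.2485]
eef_rot: [-0.0, 0.866, 0.5, -0.001]
force: [-0.2, 0.4, -2.9]
grip_width: 0.687
grip_force: 30.0
```

```bash
python3 - <<'E'
from h import *
s=read_state(); print(s["time"],s["tcp_pos"],s["eef_rot"],s["force"],s["grip_width"],s["joint_positions"])
im,d=grab("wrist")
P=cloud("wrist").reshape(-1,3); k=(np.hypot(P[:,0]-.51,P[:,1]-.35)<.11)
for lo,hi in[(.07,.082),(.006,.015),(.13,.146)]:
    q=P[k&(P[:,2]>lo)&(P[:,2]<hi)]; print(lo,len(q),q.mean(0).round(4),cv2.minAreaRect(q[:,:2].astype(np.float32)*1000))
E
```

```text
3.9833 [0.47531171 0.26695934 0.24849091] [-3.11200792e-04  8.66184139e-01  4.99723311e-01 -1.24609744e-03] [-0.158829    0.43511224 -2.90572227] 0.6865718883423839 [2.89974147e-01 6.12561341e-02 1.63521407e+00 2.95803297e-05
 1.44769102e+00 8.14207228e-01]
0.07 2126 [0.5106 0.3504 0.0763] ((511.69366455078125, 350.27911376953125), (71.12582397460938, 76.35517120361328), 60.542442321777344)
0.006 3115 [0.5095 0.3421 0.01  ] ((523.988525390625, 373.25482177734375), (152.68353271484375, 108.1778564453125), 60.06245040893555)
0.13 1832 [0.5284 0.3805 0.1381] ((528.8858642578125, 381.1314697265625), (17.938730239868164, 83.81283569335938), 59.43537521362305)
```

View pics/wrist_raw.png

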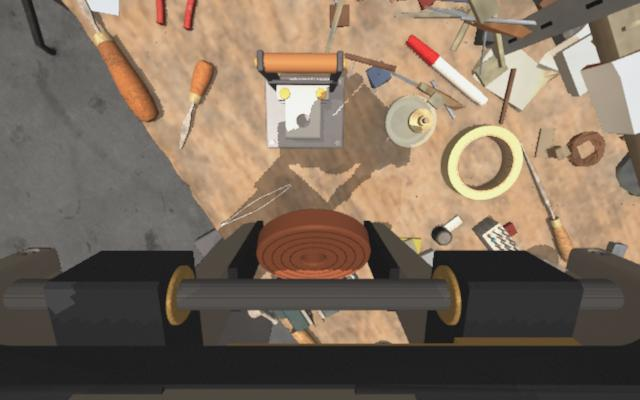

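```bash
python3 - <<'E'
from h import *
P=cloud("wrist"); z=load("wrist"); im=z["im"]
c=np.array([.504,.338,.076]); print(proj("wrist",c))
d=P-z["o"]; Q=z["o"]+d*((.076-z["o"][2])/d[...,2])[...,None]
k=(np.hypot(Q[...,0]-c[0],Q[...,1]-c[1])<.014)&(P[...,2]<.073)
print(k.sum(),Q[k].mean(0),k.sum()*0)
n,l,st,ce=cv2.connectedComponentsWithStats(k.astype(np.uint8))
for i in range(1,n): print(st[i],ce[i],Q[l==i].mean(0).round(4))
# pillar caps yellow
y=(im[...,0]>200)&(im[...,1]>140)&(im[...,2]<90)
n,l,st,ce=cv2.connectedComponentsWithStats(y.astype(np.uint8))
for i in range(1,n):
    if 20<st[i][4]<300: print("cap",ce[i],P[l==i].mean(0).round(4))
u,v=map(int,proj("wrist",c)[0])
cv2.imwrite("pics/c2.png",cv2.resize(im[v-80:v+40,u-70:u+70,::-1],None,fx=5,fy=5,interpolation=cv2.INTER_CUBIC))
# lap in hand
s=np.array([0.4753,0.267,0.2675]); k=(np.linalg.norm(P-s,axis=-1)<.045)&(np.abs((P-s)@np.array([-.866,.5,0]))<.028)
q=P[k]; u0,u1=proj("wrist",s)[0]; print(len(q), q.mean(0)-s)
x=q
for _ in range(8):
    m=x.mean(0); V=np.linalg.svd(x-m,full_matrices=False)[2]; n=V[2]*np.sign(V[2][2]); x=q[abs((q-m)@n)<.0025]
print(n,len(x),"along carrier x",n@[.5,.866,0],"y",n@[-.866,.5,0],"dist",(s-m)@n)
E
```

```text
[[303.25654153 120.66678505]]
123 [0.50358719 0.33823871 0.076     ] 0
[297 115  13  13 123] [302.84552846 120.65853659] [0.5036 0.3382 0.076 ]
cap [198.29813665  76.58385093] [0.4139 0.4546 0.0258]
cap [322.23809524  94.80952381] [0.5368 0.3514 0.0791]
6324 [0.00343577 0.00469199 0.00912152]
[-0.26954117 -0.51569886  0.81326641] 4881 along carrier x -0.5813657936294436 y -0.024426776926831373 dist -0.005511372787105413<stdin>:4: RuntimeWarning: divide by zero encountered in divide
<stdin>:4: RuntimeWarning: invalid value encountered in multiply
```

View pics/c2.png

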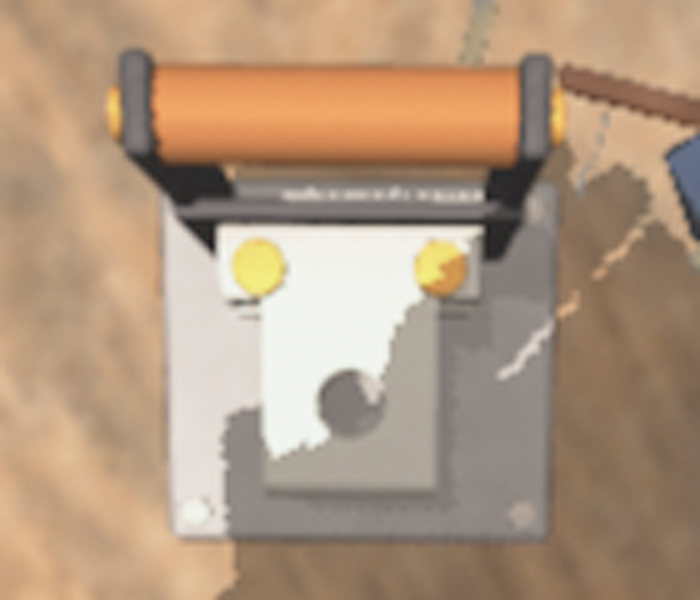

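>>> servo_tool:
  plan:
    - [0.01, 0.025, -0.02, 0]
    - [0.02, 0.05, -0.05, 0]
    - [0.026, 0.067, -0.08, 0]
    - [0.026, 0.067, -0.11, 0]
    - [0.026, 0.067, -0.14, 0]
    - [0.026, 0.067, -0.158, 0]
    - [0.026, 0.067, -0.163, 0]
    - [0.026, 0.067, -0.163, 0]

```text
time: 4.7
tcp_pos: [0.5013, 0.3319, 0.0847]
eef_rot: [-0.0, 0.867, 0.498, -0.002]
force: [0.7, 0.6, -2.6]
grip_width: 0.689
grip_force: 30.0
```

>>> servo_tool:
  plan:
    - [0, 0, -0.003, 0]
    - [0, 0, -0.006, 0]
    - [0, 0, -0.009, 0]
    - [0, 0, -0.009, 0]

```text
time: 5.03
tcp_pos: [0.5028, 0.3336, 0.0782]
eef_rot: [0.0, 0.866, 0.499, 0.001]
force: [-0.0, 0.7, -3.6]
grip_width: 0.684
grip_force: 30.0
```

>>> servo_tool:
  plan:
    - [0, 0, -0.003, 0]
    - [0, 0, -0.006, 0]
    - [0, 0, -0.006, 0]

```text
time: 5.28
tcp_pos: [0.5036, 0.3342, 0.0735]
eef_rot: [0.0, 0.866, 0.499, 0.001]
force: [-1.4, -0.7, 5.1]
grip_width: 0.683
grip_force: 30.0
```

>>> servo_tool:
  plan:
    - [0, 0, -0.002, 0]
    - [0, 0, -0.004, 0]
    - [0, 0, -0.004, 0]

```text
time: 5.53
tcp_pos: [0.5046, 0.3354, 0.0709]
eef_rot: [-0.0, 0.866, 0.499, 0.003]
force: [-1.1, 2.3, 7.6]
grip_width: 0.686
grip_force: 30.0
```

>>> servo_tool:
  plan:
    - [0, 0, -0.002, 0]
    - [0, 0, -0.004, 0]
    - [0, 0, -0.005, 0]
    - [0, 0, -0.005, 0]
    - [0, 0, -0.005, 0]

```text
time: 5.95
tcp_pos: [0.5057, 0.3367, 0.067]
eef_rot: [-0.001, 0.866, 0.499, 0.005]
force: [-0.4, 5.8, 9.6]
grip_width: 0.688
grip_force: 30.0
```

```bash
cat > tilt.py <<'E'
from h import *
import sys
s=read_state(); print(s["time"],s["tcp_pos"].round(4) if hasattr(s["tcp_pos"],"round") else s["tcp_pos"],s["force"])
grab("wrist"); P=cloud("wrist"); g=np.array(s["tcp_pos"])+[0,0,.019]
X=np.array([.5,.866,0]);Y=np.array([-.866,.5,0])
r=P-g; a=r@X;b=r@Y
k=(a**2+b**2<.034**2)&(abs(b)<.026)&(abs(r[...,2])<.03)
q=P[k];x=q
for _ in range(8):
    m=x.mean(0); V=np.linalg.svd(x-m,full_matrices=False)[2]; n=V[2]*np.sign(V[2][2]); x=q[abs((q-m)@n)<.0025]
print(len(q),len(x),"tilt x,y deg",np.degrees(np.arcsin([n@X,n@Y])).round(1),"mid-to-face",((m-g)@n).round(4),"z",m[2].round(4))
q2=x-g;print("range x",(q2@X).min().round(4),(q2@X).max().round(4))
E
python3 tilt.py
```

```text
5.95 [0.5057 0.3367 0.067 ] [-0.42077416  5.76214361  9.61301186]
7562 6212 tilt x,y deg [-11.6  -0.3] mid-to-face 0.0057 z 0.0931
range x -0.0176 0.0298
```

>>> servo_tool:
  plan:
    - [-0.001, -0.002, -0.002, 0]
    - [-0.001, -0.002, -0.004, 0]
    - [-0.001, -0.002, -0.005, 0]
    - [-0.001, -0.002, -0.005, 0]
    - [-0.001, -0.002, -0.005, 0]

```text
time: 6.42
tcp_pos: [0.506, 0.3356, 0.0631]
eef_rot: [-0.001, 0.866, 0.499, 0.007]
force: [0.8, 7.9, 11.3]
grip_width: 0.683
grip_force: 30.0
```

```bash
python3 tilt.py
```

```text
6.4167 [0.506  0.3356 0.0631] [ 0.78763971  7.9245506  11.29043142]
7609 6649 tilt x,y deg [-0.3 -0.2] mid-to-face 0.006 z 0.0881
range x -0.0155 0.0314
```

>>> servo_tool:
  plan:
    - [0, 0, 0.02, 0]
    - [0, 0, 0.045, 0]
    - [-0.01, -0.017, 0.05, 0]
    - [-0.022, -0.038, 0.05, 0]
    - [-0.034, -0.059, 0.05, 0]
    - [-0.034, -0.059, 0.05, 0]
    - [-0.034, -0.059, 0.025, 0]
    - [-0.034, -0.059, 0, 0]
    - [-0.034, -0.059, -0.02, 0]
    - [-0.034, -0.059, -0.03, 0]
    - [-0.034, -0.059, -0.03, 0]
    - [-0.034, -0.059, -0.03, 0]

```text
time: 7.47
tcp_pos: [0.4676, 0.2729, 0.0279]
eef_rot: [-0.0, 0.866, 0.499, -0.0]
force: [-0.5, 0.6, -3.1]
grip_width: 0.687
grip_force: 30.0
```

```bash
python3 tilt.py; python3 -c "
from h import *
P=cloud('wrist');z=load('wrist')
s=read_state();print(s['tcp_pos'],s['eef_rot'])
c=np.array([.5036,.3382,.076]);d=P-z['o'];Q=z['o']+d*((.076-z['o'][2])/d[...,2])[...,None]
k=(np.hypot(Q[...,0]-c[0],Q[...,1]-c[1])<.013)&(P[...,2]<.072)&(P[...,2]>0);print(k.sum(),Q[k].mean(0))
k=(abs(P[...,2]-.076)<.003)&(np.hypot(P[...,0]-c[0],P[...,1]-c[1])<.05);print(np.median(P[k][:,2]))
" 2>/dev/null
```

```text
7.4667 [0.4676 0.2729 0.0279] [-0.52239095  0.62307954 -3.06840336]
7048 6560 tilt x,y deg [-2.  -0.4] mid-to-face 0.0059 z 0.0531
range x -0.016 0.0314
[0.46847417 0.27307843 0.02882525] [1.95876946e-04 8.66344387e-01 4.99446011e-01 1.02342227e-03]
956 [0.50373157 0.33853542 0.076     ]
0.07600201059645666
```

>>> servo_tool:
  plan:
    - [-0.001, 0.001, -0.0028, 0]
    - [-0.001, 0.001, -0.0028, 0]
    - [0.005, 0.011, -0.0028, 0]
    - [0.01, 0.02, -0.0028, 0]
    - [0.015, 0.029, -0.0028, 0]
    - [0.02, 0.037, -0.0028, 0]
    - [0.025, 0.046, -0.0028, 0]
    - [0.03, 0.055, -0.0028, 0]
    - [0.033, 0.06, -0.0028, 0]
    - [0.033, 0.06, -0.0028, 0]

```text
time: 8.35
tcp_pos: [0.5013, 0.3336, 0.0257]
eef_rot: [0.0, 0.866, 0.5, 0.001]
force: [0.1, 0.3, -1.9]
grip_width: 0.686
grip_force: 30.0
```

>>> servo_tool:
  plan:
    - [0.001, 0.0017, 0, 0]
    - [0.002, 0.0035, 0, 0]
    - [0.003, 0.0052, 0, 0]
    - [0.003, 0.0052, 0, 0]

```text
time: 8.68
tcp_pos: [0.5034, 0.3378, 0.0249]
eef_rot: [-0.0, 0.866, 0.499, 0.0]
force: [-0.7, 0.8, -3.5]
grip_width: 0.689
grip_force: 30.0
```

>>> servo_tool:
  plan:
    - [0.0005, 0.001, -0.001, 0]
    - [0.0008, 0.0014, -0.0025, 0]
    - [0.0008, 0.0014, -0.0025, 0]

```text
time: 8.93
tcp_pos: [0.5038, 0.3386, 0.0234]
eef_rot: [0.0, 0.866, 0.5, -0.001]
force: [-4.9, -5.2, 6.4]
grip_width: 0.683
grip_force: 30.0
```

>>> servo_tool:
  plan:
    - [0, 0, 0, 0]
    - [0, 0, 0, 0]
    - [0, 0, 0, 0]
    - [-0.001, -0.002, 0.001, 0]
    - [-0.005, -0.009, 0.001, 0]
    - [-0.02, -0.035, 0.01, 0]
    - [-0.035, -0.06, 0.04, 0]
    - [-0.035, -0.065, 0.08, 0]
    - [-0.03, -0.08, 0.12, -5]
    - [-0.025, -0.11, 0.15, -12]
    - [-0.02, -0.15, 0.165, -19]
    - [-0.015, -0.19, 0.165, -26]
  grip: 1

```text
time: 9.93
tcp_pos: [0.4912, 0.1502, 0.1922]
eef_rot: [0.001, 0.957, 0.29, 0.004]
force: [1.1, 0.8, 0.3]
grip_width: 1.004
grip_force: 0.0
```

>>> servo_tool:
  plan:
    - [0.004, -0.025, 0, -7]
    - [0.008, -0.05, 0, -14]
    - [0.012, -0.075, 0, -21]
    - [0.016, -0.1, 0, -28]
    - [0.02, -0.12, 0, -35]
    - [0.024, -0.14, -0.01, -42]
    - [0.027, -0.16, -0.03, -47]
    - [0.027, -0.162, -0.06, -47]
    - [0.027, -0.162, -0.09, -47]
    - [0.027, -0.162, -0.09, -47]
    - [0.027, -0.162, -0.09, -47]

```text
time: 10.85
tcp_pos: [0.5142, -0.0108, 0.0962]
eef_rot: [-0.0, 0.993, -0.114, -0.002]
force: [-0.4, 1.3, 1.0]
grip_width: 0.999
grip_force: 0.0
```

>>> servo_tool:
  plan:
    - [0.002, -0.0035, -0.025, 0]
    - [0.002, -0.0035, -0.05, 0]
    - [0.002, -0.0035, -0.069, 0]
    - [0.002, -0.0035, -0.069, 0]
    - [0.002, -0.0035, -0.069, 0]

```text
time: 11.27
tcp_pos: [0.5187, -0.0145, 0.0298]
eef_rot: [0.0, 0.994, -0.114, 0.001]
force: [0.8, 0.9, 0.3]
grip_width: 1.004
grip_force: 0.0
```

>>> servo_tool:
  plan:
    - [0, 0, 0, 0]
    - [0, 0, 0, 0]
    - [0, 0, 0, 0]
    - [0, 0, 0, 0]
    - [0, 0, 0, 0]
    - [0, 0, 0, 0]
  grip: 0

```text
time: 11.77
tcp_pos: [0.5192, -0.0139, 0.0295]
eef_rot: [-0.001, 0.993, -0.114, 0.001]
force: [1.1, 4.4, 5.2]
grip_width: 0.676
grip_force: 30.0
```

>>> servo_tool:
  plan:
    - [0, 0, 0.03, 0]
    - [0, 0, 0.07, 0]
    - [0, 0.01, 0.11, 3]
    - [0, 0.04, 0.14, 10]
    - [0, 0.08, 0.16, 17]
    - [-0.002, 0.12, 0.16, 24]
    - [-0.006, 0.16, 0.16, 31]
    - [-0.01, 0.2, 0.16, 38]
    - [-0.014, 0.235, 0.16, 45]
    - [-0.018, 0.27, 0.16, 52]
    - [-0.018, 0.3, 0.16, 59]
    - [-0.018, 0.325, 0.15, 66]

```text
time: 12.77
tcp_pos: [0.5002, 0.3128, 0.1796]
eef_rot: [0.0, 0.894, 0.449, 0.001]
force: [0.1, 0.1, -1.8]
grip_width: 0.676
grip_force: 30.0
```

>>> servo_tool:
  plan:
    - [0, 0.015, -0.02, 4]
    - [0, 0.023, -0.045, 7]
    - [0, 0.023, -0.07, 7]
    - [0, 0.023, -0.085, 7]
    - [0, 0.023, -0.085, 7]
    - [0, 0.023, -0.085, 7]

```text
time: 13.27
tcp_pos: [0.4989, 0.3328, 0.0921]
eef_rot: [0.0, 0.866, 0.499, -0.002]
force: [0.8, -0.5, -0.8]
grip_width: 0.679
grip_force: 30.0
```

```bash
python3 tilt.py; python3 -c "
from h import *
print(read_state()['eef_rot'],read_state()['grip_width'])"
```

```text
13.2667 [0.4989 0.3328 0.0921] [ 0.8356117  -0.48708073 -0.82191396]
5113 4655 tilt x,y deg [-36.6   0.2] mid-to-face 0.0018 z 0.1151
range x -0.0278 0.0249
[1.98137326e-04 8.66404551e-01 4.99342681e-01 4.18299140e-05] 0.6802375362636505
```

>>> servo_tool:
  plan:
    - [0.001, 0.001, -0.006, 0]
    - [0.002, 0.001, -0.012, 0]
    - [0.002, 0.001, -0.015, 0]
    - [0.002, 0.001, -0.018, 0]
    - [0.002, 0.001, -0.021, 0]
    - [0.002, 0.001, -0.024, 0]
    - [0.002, 0.001, -0.026, 0]
    - [0.002, 0.001, -0.026, 0]

```text
time: 13.98
tcp_pos: [0.5031, 0.3355, 0.069]
eef_rot: [-0.0, 0.866, 0.499, 0.002]
force: [-0.5, 2.1, 6.7]
grip_width: 0.682
grip_force: 30.0
```

>>> servo_tool:
  plan:
    - [0, 0, -0.002, 0]
    - [0, 0, -0.004, 0]
    - [0, 0, -0.006, 0]
    - [0, 0, -0.008, 0]
    - [0, 0, -0.008, 0]
    - [0, 0, -0.008, 0]

```text
time: 14.48
tcp_pos: [0.5044, 0.3373, 0.0625]
eef_rot: [-0.001, 0.866, 0.499, 0.004]
force: [-0.4, 5.4, 7.4]
grip_width: 0.681
grip_force: 30.0
```

```bash
python3 tilt.py
```

```text
14.4833 [0.5044 0.3373 0.0625] [-0.40958865  5.3934607   7.43124013]
7206 6511 tilt x,y deg [-3.1  0. ] mid-to-face 0.0014 z 0.0832
range x -0.0186 0.0309
```

>>> servo_tool:
  plan:
    - [-0.001, -0.002, -0.002, 0]
    - [-0.001, -0.002, -0.004, 0]
    - [-0.001, -0.002, -0.006, 0]
    - [-0.001, -0.002, -0.006, 0]
    - [-0.001, -0.002, -0.006, 0]

```text
time: 14.95
tcp_pos: [0.5045, 0.3364, 0.0611]
eef_rot: [-0.001, 0.866, 0.499, 0.005]
force: [-9.6, 3.8, 31.0]
grip_width: 0.68
grip_force: 30.0
```

>>> servo_tool:
  plan:
    - [0, 0, 0.02, 0]
    - [0, 0, 0.045, 0]
    - [-0.01, -0.017, 0.05, 0]
    - [-0.022, -0.038, 0.05, 0]
    - [-0.034, -0.059, 0.05, 0]
    - [-0.034, -0.059, 0.05, 0]
    - [-0.034, -0.059, 0.025, 0]
    - [-0.034, -0.059, 0, 0]
    - [-0.034, -0.059, -0.008, 0]
    - [-0.034, -0.059, -0.008, 0]
    - [-0.034, -0.059, -0.008, 0]

```text
time: 15.87
tcp_pos: [0.4671, 0.2738, 0.0455]
eef_rot: [-0.0, 0.866, 0.499, -0.0]
force: [1.1, -0.3, -0.8]
grip_width: 0.68
grip_force: 30.0
```

```bash
python3 tilt.py; python3 tilt.py
```

```text
15.8667 [0.4671 0.2738 0.0455] [ 1.06257664 -0.34600735 -0.7510369 ]
6682 6508 tilt x,y deg [-1.7 -0.1] mid-to-face 0.0016 z 0.0663
range x -0.018 0.0309
15.9167 [0.4679 0.274  0.0464] [ 0.19846701  0.92534638 -1.40084881]
6692 6528 tilt x,y deg [-1.7 -0. ] mid-to-face 0.0016 z 0.0672
range x -0.0182 0.031
```

>>> servo_tool:
  plan:
    - [-0.0005, 0.0005, 0.001, 0]
    - [-0.0005, 0.0005, 0.001, 0]
    - [0.005, 0.01, 0.001, 0]
    - [0.01, 0.019, 0.001, 0]
    - [0.015, 0.0275, 0.001, 0]
    - [0.02, 0.036, 0.001, 0]
    - [0.025, 0.045, 0.001, 0]
    - [0.03, 0.0535, 0.001, 0]
    - [0.034, 0.06, 0.001, 0]
    - [0.034, 0.06, 0.001, 0]

```text
time: 16.8
tcp_pos: [0.4998, 0.3335, 0.0462]
eef_rot: [-0.0, 0.866, 0.5, -0.002]
force: [-3.5, -1.9, 0.8]
grip_width: 0.685
grip_force: 30.0
```

>>> servo_tool:
  plan:
    - [0.001, 0.0017, 0, 0]
    - [0.002, 0.0035, 0, 0]
    - [0.002, 0.0035, 0, 0]

```text
time: 17.05
tcp_pos: [0.5004, 0.3346, 0.0459]
eef_rot: [0.001, 0.866, 0.5, -0.004]
force: [-7.1, -9.0, 4.6]
grip_width: 0.686
grip_force: 30.0
```

```bash
python3 - <<'E'
from h import *
s=read_state();print(s["tcp_pos"],s["force"],s["wrist_torque"])
im,d=grab("wrist");P=cloud("wrist");c=np.array([.5037,.3384,0])
r=P-c;a=r@[.5,.866,0];b=r@[-.866,.5,0];z=P[...,2]
k=(z>.055)&(z<.073)&(abs(a)<.045)&(abs(b)<.034)
for lo in np.arange(-.045,.04,.005):
    m=k&(a>=lo)&(a<lo+.005); print(round(lo,3),m.sum(), b[m].min().round(4) if m.any() else '', b[m].max().round(4) if m.any() else '', np.median(z[m]).round(4) if m.any() else '')
m=k&(abs(b)<.015);print("front overhang a min",a[m].min() if m.any() else None, np.percentile(z[m],[5,50,95]) if m.any() else None)
u,v=map(int,proj("wrist",[.5037,.3384,.076])[0]);print(u,v)
cv2.imwrite("pics/c3.png",cv2.resize(im[max(v-90,0):v+110,max(u-130,0):u+130,::-1],None,fx=3,fy=3,interpolation=cv2.INTER_CUBIC))
E
```

```text
[0.50037266 0.33462295 0.0459275 ] [-7.12494661 -8.97132897  4.64938853] [-1.72260815  1.47521179  0.06245761]
-0.045 0   
-0.04 0   
-0.035 0   
-0.03 0   
-0.025 85 -0.0279 0.0278 0.0657
-0.02 207 -0.03 0.0293 0.066
-0.015 339 -0.032 0.0312 0.0662
-0.01 487 -0.032 0.0312 0.0664
-0.005 391 -0.032 0.0312 0.0668
-0.0 475 -0.032 0.0312 0.0669
0.005 353 -0.0339 0.0339 0.0669
0.01 157 -0.0274 0.0266 0.0672
0.015 40 -0.0245 0.0234 0.0667
0.02 0   
0.025 0   
0.03 0   
0.035 0   
front overhang a min -0.012334463841068377 [0.05609085 0.06614333 0.07232552]
312 249
```

View pics/c3.png

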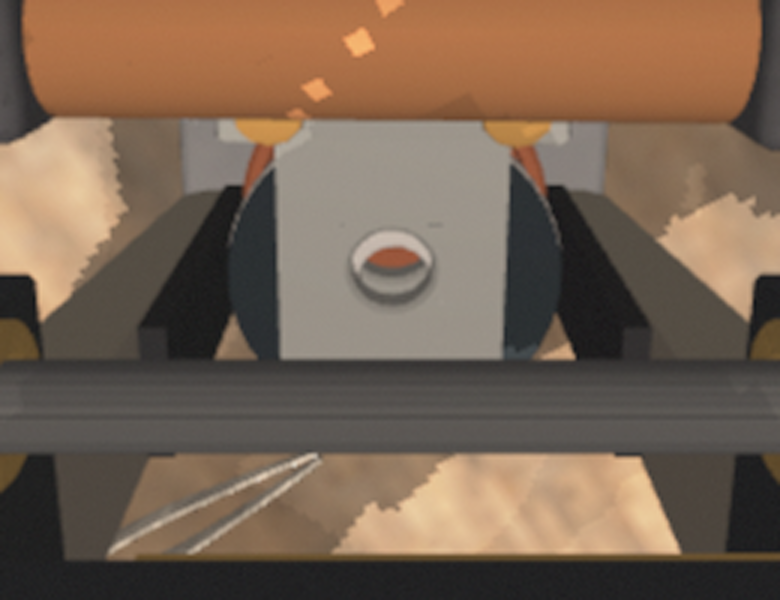

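>>> servo_tool:
  plan:
    - [-0.001, -0.0015, 0, 0]
    - [-0.001, -0.0015, 0, 0]
    - [-0.001, -0.0015, 0, 0]
    - [-0.001, -0.0015, 0.0065, 0]
    - [-0.001, -0.0015, 0.0065, 0]
  grip: 1

```text
time: 17.52
tcp_pos: [0.5032, 0.3361, 0.0546]
eef_rot: [0.0, 0.866, 0.499, 0.002]
force: [0.3, 0.3, 0.6]
grip_width: 0.995
grip_force: 0.0
```

>>> servo_tool:
  plan:
    - [0, 0, 0, 0]
    - [0, 0, 0, 0]
    - [0, 0, 0, 0]
    - [0, 0, 0, 0]
    - [0, 0, 0, 0]
  grip: 0

```text
time: 17.93
tcp_pos: [0.5018, 0.3355, 0.0527]
eef_rot: [-0.0, 0.866, 0.499, -0.0]
force: [0.1, -0.4, -0.3]
grip_width: 0.679
grip_force: 30.0
```

>>> servo_tool:
  plan:
    - [0.001, 0.0017, 0, 0]
    - [0.002, 0.0035, 0, 0]
    - [0.0025, 0.0043, 0, 0]
    - [0.0025, 0.0043, 0, 0]

```text
time: 18.27
tcp_pos: [0.5043, 0.3397, 0.0526]
eef_rot: [0.0, 0.866, 0.499, -0.0]
force: [-0.7, -2.6, 1.1]
grip_width: 0.682
grip_force: 30.0
```

>>> servo_tool:
  plan:
    - [0.0007, 0.0013, 0, 0]
    - [0.001, 0.0018, 0, 0]
    - [0.001, 0.0018, 0, 0]

```text
time: 18.52
tcp_pos: [0.5044, 0.3399, 0.0526]
eef_rot: [0.001, 0.866, 0.5, -0.002]
force: [-4.3, -7.3, 5.4]
grip_width: 0.678
grip_force: 30.0
```

>>> servo_tool:
  plan:
    - [0, 0, 0, 0]
    - [0, 0, 0, 0]
    - [0, 0, 0, 0]
    - [0, 0, 0.02, 0]
    - [-0.005, -0.01, 0.05, 0]
    - [-0.02, -0.04, 0.08, 0]
    - [-0.03, -0.055, 0.1, 0]
    - [-0.03, -0.055, 0.1, 0]
    - [-0.03, -0.055, 0.1, 0]
  grip: 1

```text
time: 19.27
tcp_pos: [0.4765, 0.2868, 0.1546]
eef_rot: [0.0, 0.867, 0.499, 0.002]
force: [0.6, 0.4, -0.3]
grip_width: 0.999
grip_force: 0.0
```

```bash
python3 - <<'E'
from h import *
s=read_state();print(s["time"],s["tcp_pos"],s["force"])
im,d=grab("wrist");P=cloud("wrist");c=np.array([.5037,.3384,0])
r=P-c;a=r@[.5,.866,0];b=r@[-.866,.5,0];z=P[...,2]
from scipy.optimize import least_squares
for nm,lo,hi in[("st",.061,.069),("cu",.042,.0515)]:
    k=(z>lo)&(z<hi)&(abs(a)<.036)&(abs(b)<.0345)&(abs(b)>.021); print(nm,k.sum(),np.percentile(z[k],[10,50,90]))
    A,B=a[k],b[k]; rim=[]
    for l in np.arange(-.03,.03,.003):
        for sg in(1,-1):
            m=(A>=l)&(A<l+.003)&(B*sg>0)
            if m.sum()>4: i=np.argmax(abs(B[m])); rim.append((A[m][i],B[m][i]))
    rim=np.array(rim); f=least_squares(lambda p:np.hypot(rim[:,0]-p[0],rim[:,1]-p[1])-.032,[0,0],loss="soft_l1",f_scale=.001); print(f.x.round(4),len(rim),f.cost)
v0=proj("wrist",[.5037,.3384,.076])[0].astype(int);u,v=v0
cv2.imwrite("pics/c4.png",cv2.resize(im[max(v-70,0):v+50,u-70:u+70,::-1],None,fx=5,fy=5,interpolation=cv2.INTER_CUBIC))
E
```

```text
19.2667 [0.4765403  0.2868457  0.15462126] [ 0.62909145  0.35655452 -0.28610659]
st 898 [0.06408704 0.06503677 0.06586437]
[-0.0004 -0.0011] 30 2.7849700054438884e-06Traceback (most recent call last):
  File "<stdin>", line 7, in <module>
    return _quantile_unchecked(
        a, q, axis, out, overwrite_input, method, keepdims, weights)
    return _ureduce(a,
                    func=_quantile_ureduce_func,
    ...<5 lines>...
                    overwrite_input=overwrite_input,
                    method=method)
    r = func(a, **kwargs)
    result = _quantile(arr,
                       quantiles=q,
    ...<2 lines>...
                       out=out,
                       weights=wgt)
    slices_having_nans = np.isnan(arr[-1, ...])
                                  ~~~^^^^^^^^^
IndexError: index -1 is out of bounds for axis 0 with size 0
```

>>> servo_tool:
  plan:
    - [-0.002, -0.04, 0.01, 0]
    - [-0.004, -0.08, 0.02, 0]
    - [-0.006, -0.12, 0.02, 0]
    - [-0.008, -0.16, 0.02, 0]
    - [-0.008, -0.2, 0.02, 0]
    - [-0.008, -0.224, 0.02, 0]
    - [-0.008, -0.224, 0.02, 0]
    - [-0.008, -0.224, 0.02, 0]
  grip: 0.55

```text
time: 19.98
tcp_pos: [0.4672, 0.0624, 0.1715]
eef_rot: [-0.001, 0.867, 0.498, -0.001]
force: [-0.9, 0.8, 0.5]
grip_width: 0.548
grip_force: 0.0
```

```bash
python3 - <<'E'
from h import *
z=load("wrist");P=cloud("wrist");c=np.array([.5037,.3384,.076]);d=P-z['o'];Q=z['o']+d*((.076-z['o'][2])/np.where(d[...,2]==0,1,d[...,2]))[...,None]
k=(np.hypot(Q[...,0]-c[0],Q[...,1]-c[1])<.011)&(P[...,2]<.0735)&(P[...,2]>0);print("hole",k.sum(),Q[k].mean(0))
s=read_state();print(s["time"],s["tcp_pos"])
im,d=grab("wrist");P=cloud("wrist");print(proj("wrist",[.508,.133,.1]))
k=(np.hypot(P[...,0]-.508,P[...,1]-.133)<.03)&(P[...,2]>.09)
print(k.sum(),P[k].mean(0),P[k].min(0),P[k].max(0))
q=P[k];t=q[q[:,2]>q[:,2].max()-.004];print("top",len(t),t.mean(0),cv2.minEnclosingCircle(t[:,:2].astype(np.float32)))
(cx,cy),r=cv2.minEnclosingCircle(q[:,:2].astype(np.float32));print("all",cx,cy,r)
# vise near fingers
k=(np.hypot(P[...,0]-.508,P[...,1]-.133)<.08)&(np.hypot(P[...,0]-.508,P[...,1]-.133)>.022)&(P[...,2]>.03);print(k.sum(),P[k].max(0) if k.any() else '', P[k].mean(0) if k.any() else '')
E
```

```text
hole 224 [0.50375147 0.33843767 0.076     ]
19.9833 [0.46722868 0.0623581  0.17146962]
[[311.66071309 110.19135801]]
15021 [0.50249046 0.11984685 0.33135607] [0.50047445 0.11918406 0.09039732] [0.5222703  0.14572906 0.34151521]
top 14357 [0.50208277 0.11918406 0.34151521] ((0.5020827651023865, 0.11918406188488007), 9.999999747378752e-05)
all 0.509473979473114 0.1315920054912567 0.014542531222105026
54943 [0.53355733 0.16307166 0.30095789] [0.47909485 0.08441707 0.27715916]
```

```bash
python3 - <<'E'
from h import *
P=cloud("wrist");z=P[...,2];h=np.hypot(P[...,0]-.51,P[...,1]-.133)
q=P[(h<.03)&(z>.09)&(z<.14)];t=q[q[:,2]>.108]
print(len(q),q.min(0),q.max(0),"all",cv2.minEnclosingCircle(q[:,:2].astype(np.float32)));print("top",len(t),t.mean(0),cv2.minEnclosingCircle(t[:,:2].astype(np.float32)))
v=P[(h<.085)&(h>.022)&(z>.03)&(z<.13)];print(len(v),v.min(0) if len(v) else'',v.max(0) if len(v) else '')
E
```

```text
664 [0.50047445 0.12303106 0.09039732] [0.5222703  0.14572906 0.11484579] all ((0.5114098787307739, 0.1343681514263153), 0.011503640562295914)
top 643 [0.51142504 0.13440037 0.11202081] ((0.5115861892700195, 0.13461355865001678), 0.011276168748736382)
1323 [0.42506559 0.11214235 0.03005221] [0.44580455 0.16378622 0.08145604]
```

>>> servo_tool:
  plan:
    - [0.015, 0.025, 0, 0]
    - [0.03, 0.05, 0, 0]
    - [0.044, 0.072, 0, 0]
    - [0.044, 0.072, 0, 0]
    - [0.044, 0.072, -0.02, 0]
    - [0.044, 0.072, -0.04, 0]
    - [0.044, 0.072, -0.04, 0]

```text
time: 20.62
tcp_pos: [0.5078, 0.1359, 0.1282]
eef_rot: [-0.002, 0.866, 0.5, -0.004]
force: [-0.5, -0.3, -1.2]
grip_width: 0.55
grip_force: 0.0
```

>>> servo_tool:
  plan:
    - [0, 0, 0, 0]
    - [0, 0, 0, 0]

```text
time: 20.78
tcp_pos: [0.5116, 0.1352, 0.1335]
eef_rot: [0.0, 0.866, 0.5, 0.0]
force: [0.4, -0.7, 0.5]
grip_width: 0.553
grip_force: 0.0
```

Aligned. Down and grip.

>>> servo_tool:
  plan:
    - [0, -0.001, -0.02, 0]
    - [0, -0.001, -0.04, 0]
    - [0, -0.001, -0.051, 0]
    - [0, -0.001, -0.051, 0]
    - [0, -0.001, -0.051, 0]

```text
time: 21.2
tcp_pos: [0.5116, 0.1337, 0.0824]
eef_rot: [0.0, 0.866, 0.499, 0.0]
force: [-1.1, -0.2, -0.1]
grip_width: 0.55
grip_force: 0.0
```

>>> servo_tool:
  plan:
    - [0, 0, 0, 0]
    - [0, 0, 0, 0]
    - [0, 0, 0, 0]
    - [0, 0, 0, 0]
    - [0, 0, 0, 0]
  grip: 0

```text
time: 21.62
tcp_pos: [0.5115, 0.1338, 0.0824]
eef_rot: [-0.0, 0.866, 0.499, 0.0]
force: [-1.7, 0.7, 3.8]
grip_width: 0.234
grip_force: 30.0
```

>>> servo_tool:
  plan:
    - [0, 0, 0.015, 0]
    - [0, 0, 0.04, 0]
    - [0, 0, 0.07, 0]
    - [0, 0, 0.095, 0]
    - [0, 0.01, 0.1, 0]
    - [-0.002, 0.04, 0.1, 0]
    - [-0.003, 0.07, 0.1, 0]
    - [-0.004, 0.1, 0.1, 0]
    - [-0.005, 0.13, 0.1, 0]
    - [-0.007, 0.16, 0.1, 0]
    - [-0.008, 0.188, 0.1, 0]
    - [-0.008, 0.204, 0.1, 0]

```text
time: 22.62
tcp_pos: [0.5017, 0.3408, 0.1798]
eef_rot: [-0.001, 0.866, 0.5, -0.001]
force: [0.5, 0.3, -1.1]
grip_width: 0.232
grip_force: 30.0
```

>>> servo_tool:
  plan:
    - [0, 0, 0, 0]
    - [0, 0, 0, 0]
    - [0, 0, -0.01, 0]
    - [0, 0, -0.02, 0]
    - [0, 0, -0.02, 0]
    - [0, 0, -0.02, 0]

```text
time: 23.12
tcp_pos: [0.5026, 0.3364, 0.1601]
eef_rot: [-0.0, 0.867, 0.499, -0.002]
force: [0.9, -0.7, -0.8]
grip_width: 0.235
grip_force: 30.0
```

```bash
python3 - <<'E'
from h import *
T=[]
for i in range(4):
    s=read_state();T.append(s["tcp_pos"]); im,d=grab("wrist")
print(np.array(T).round(4),s["eef_rot"],s["grip_width"],s["force"])
u,v=proj("wrist",[.50375,.3384,.076])[0].astype(int);print(u,v)
cv2.imwrite("pics/c4.png",cv2.resize(im[max(v-110,0):v+60,u-100:u+100,::-1],None,fx=3.5,fy=3.5,interpolation=cv2.INTER_CUBIC))
E
```

```text
[[0.5026 0.3364 0.1601]
 [0.5032 0.3367 0.1611]
 [0.5036 0.3371 0.1617]
 [0.5038 0.3373 0.1621]] [1.55079988e-05 8.66535500e-01 4.99115360e-01 2.90556930e-04] 0.2302377241271825 [-0.18094022 -0.26864778 -1.85739314]
311 201
```

View pics/c4.png

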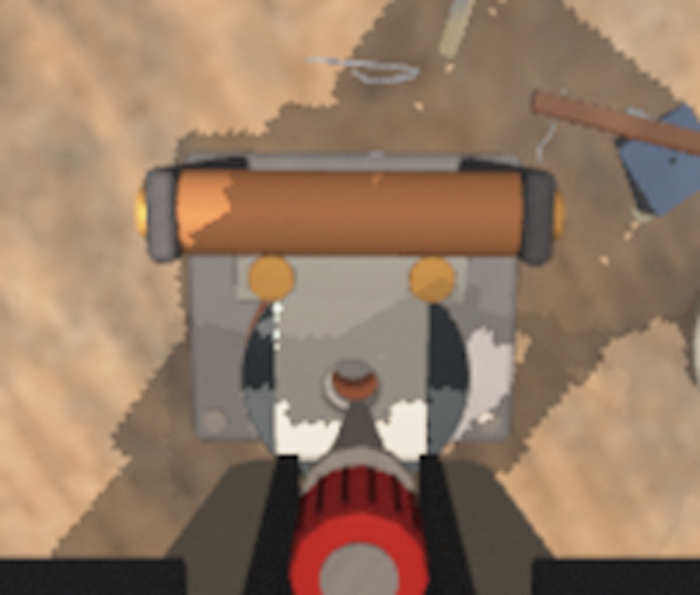

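>>> servo_tool:
  plan:
    - [-0.0004, 0.0006, 0, 0]
    - [-0.0004, 0.0006, -0.006, 0]
    - [-0.0004, 0.0006, -0.012, 0]
    - [-0.0004, 0.0006, -0.018, 0]
    - [-0.0004, 0.0006, -0.024, 0]
    - [-0.0004, 0.0006, -0.03, 0]
    - [-0.0004, 0.0006, -0.036, 0]
    - [-0.0004, 0.0006, -0.042, 0]
    - [-0.0004, 0.0006, -0.042, 0]

```text
time: 24.07
tcp_pos: [0.502, 0.3378, 0.1179]
eef_rot: [-0.0, 0.866, 0.499, -0.001]
force: [0.0, -0.4, -1.1]
grip_width: 0.228
grip_force: 30.0
```

>>> servo_tool:
  plan:
    - [0, 0, 0, 0]
    - [0, 0, -0.004, 0]
    - [0, 0, -0.008, 0]
    - [0, 0, -0.012, 0]
    - [0, 0, -0.016, 0]
    - [0, 0, -0.016, 0]
    - [0, 0, -0.016, 0]

```text
time: 24.65
tcp_pos: [0.5028, 0.3381, 0.1034]
eef_rot: [-0.0, 0.866, 0.499, -0.0]
force: [-0.8, 0.0, -1.9]
grip_width: 0.23
grip_force: 30.0
```

>>> servo_tool:
  plan:
    - [0.0003, 0, -0.003, 0]
    - [0.0003, 0, -0.006, 0]
    - [0.0003, 0, -0.009, 0]
    - [0.0003, 0, -0.012, 0]
    - [0.0003, 0, -0.015, 0]
    - [0.0003, 0, -0.015, 0]
    - [0.0003, 0, -0.015, 0]

```text
time: 25.23
tcp_pos: [0.5031, 0.3381, 0.0885]
eef_rot: [-0.0, 0.866, 0.499, -0.0]
force: [0.4, -0.1, -1.1]
grip_width: 0.23
grip_force: 30.0
```

>>> servo_tool:
  plan:
    - [0, 0, -0.002, 0]
    - [0, 0, -0.004, 0]
    - [0, 0, -0.0055, 0]
    - [0, 0, -0.007, 0]
    - [0, 0, -0.007, 0]
    - [0, 0, -0.007, 0]

```text
time: 25.73
tcp_pos: [0.5034, 0.3383, 0.0824]
eef_rot: [0.0, 0.866, 0.499, 0.0]
force: [-2.1, -1.5, 4.6]
grip_width: 0.23
grip_force: 30.0
```

>>> servo_tool:
  plan:
    - [0, 0, 0, 0]
    - [0, 0, 0, 0]
    - [0, 0, 0, 0]
    - [0, 0, 0, 0]
    - [0, 0, 0.02, 0]
    - [0, 0, 0.05, 0]
    - [-0.02, -0.03, 0.08, 0]
    - [-0.04, -0.06, 0.09, 0]
    - [-0.04, -0.06, 0.09, 0]
    - [-0.04, -0.06, 0.09, 0]
  grip: 0.6

```text
time: 26.57
tcp_pos: [0.4632, 0.2775, 0.1728]
eef_rot: [0.0, 0.867, 0.499, 0.001]
force: [-0.7, 0.1, -0.0]
grip_width: 0.598
grip_force: 0.0
```

```bash
python3 - <<'E'
from h import *
s=read_state();print(s["time"],s["tcp_pos"],s["force"])
im,d=grab("wrist");P=cloud("wrist");c=np.array([.50375,.3384,0])
r=P-c;a=r@[.5,.866,0];b=r@[-.866,.5,0];z=P[...,2]
t=P[(np.hypot(a,b)<.02)&(z>.108)&(z<.13)];print("knob top",len(t),t[:,2].mean(),cv2.minEnclosingCircle(t[:,:2].astype(np.float32)))
k=(z>.061)&(z<.069)&(abs(a)<.036)&(abs(b)<.0345)&(abs(b)>.021);print("st",k.sum(),np.percentile(z[k],[10,50,90]),abs(b[k]).max())
u,v=proj("wrist",[.50375,.3384,.076])[0].astype(int)
cv2.imwrite("pics/c5.png",cv2.resize(im[max(v-90,0):v+70,u-90:u+90,::-1],None,fx=3.5,fy=3.5,interpolation=cv2.INTER_CUBIC))
E
```

```text
26.5667 [0.46320562 0.27751884 0.17279812] [-0.7151493   0.06807172 -0.04641372]
knob top 613 0.11202752466778455 ((0.504582941532135, 0.3379821181297302), 0.011382963508367538)
st 818 [0.06401649 0.06507348 0.06601667] 0.032754053589005905
```

View pics/c5.png

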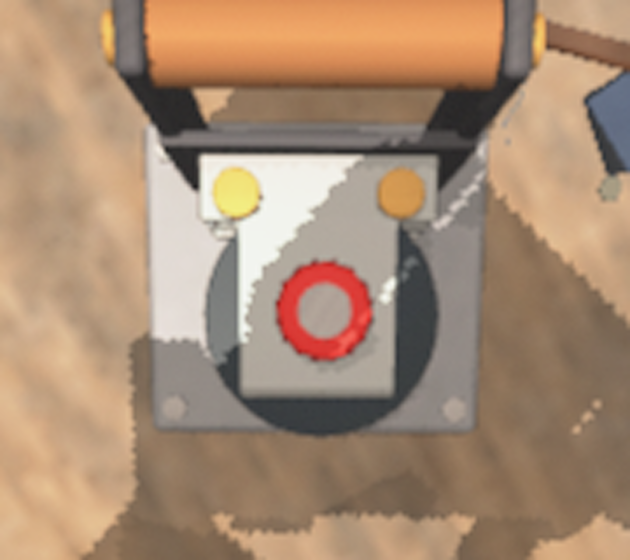

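The pin is seated: the knob top is at 112 mm, centred, and the laps are in place. Handing in.

```bash
python3 -c "
from bench import *
print(hand_in())"
```

```text
the job is handed in; nothing more can be done
None
```

I slid both laps into the carrier, the copper one in the lower slot and the steel one in the upper. The lock pin is down through the top plate with its collar seated, and I handed the job in at about 26.6 s of the 64 s. I wasn't shown the verdict, and the copper lap was hidden in my last pictures, so its place rests on the contact I felt when seating it and on the pin going in freely.

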